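Lay the sample cases heavy end low in the settling rack

TASK

Two sealed sample cases each have a heavy charge hidden in one end. Lift each by its swivel handle so that it hangs free and tilts to show its heavy end, then lay it gently in its own lane of the sloped rack, between the collars and on both bars, heavy end down at the low end and within about 2 cm of the end stop but not pushed up onto it, and let go before you take the other. Leave the jar, bottle, cup and can where they stand.

Things in the scene. Friction and masses are not known exactly. Their poses are not given: they have to be found in the camera images.
- case_a: sealed aluminium case, square bar 150 mm long, 40 wide, 40 high, grey end caps, lying on the bench, 0.6 kg. Ends look alike; a 0.24 kg charge is fixed inside near one end, which end is unknown and differs from start to start. Origin: centre of the underside; x along its length, z up. A brass swivel handle stands up from the middle of its top; hung from it, the heavy end sinks 0.3 to 0.4 rad.
- grip_a (a point): point to pinch on case_a's handle: middle of its plate, 36 mm above the pivot. Plate: 34 mm wide along the case, 12 mm thick across it, from 14 mm above to 28 mm below this point. The pivot pin runs across the case 46 mm above its underside, so on the bench this point is 82 mm up.
- handle_a (a joint): swivel of case_a's handle about the case's y axis, rad: 0 square to the case (a weak spring returns it), stops at +-0.38; positive leans the handle's top towards the case's +x end
- case_b: sealed aluminium case, square bar 150 mm long, 40 wide, 40 high, grey end caps, lying on the bench, 0.6 kg. Ends look alike; a 0.24 kg charge is fixed inside near one end, which end is unknown and differs from start to start. Origin: centre of the underside; x along its length, z up. A brass swivel handle stands up from the middle of its top; hung from it, the heavy end sinks 0.3 to 0.4 rad.
- grip_b (a point): point to pinch on case_b's handle: middle of its plate, 36 mm above the pivot. Plate: 34 mm wide along the case, 12 mm thick across it, from 14 mm above to 28 mm below this point. The pivot pin runs across the case 46 mm above its underside, so on the bench this point is 82 mm up.
- handle_b (a joint): swivel of case_b's handle about the case's y axis, rad: 0 square to the case (a weak spring returns it), stops at +-0.38; positive leans the handle's top towards the case's +x end
- rack: fixed grey rack, base 190 mm (x, along the lanes) by 210 (y) by 10 thick. Origin: centre of the base's underside; z up. Two lanes at y = -50 and +50 mm slope down 15 degrees towards +x to an upright end-stop plate (inner face x = 89, top 58 mm up). A case midway on the bars has its origin at x = 0, 52 mm up, its handle pivot at x = 12, 96 mm up, its low end 10 mm short of the stop.
- low_bar: lower cross bar of the rack, steel, 16 mm diameter, through both lanes at x = +50 mm of the rack, axis 30 mm above the bench; guide collars 32 mm in diameter leave 62 mm per lane for the 40 mm wide case. Origin: middle of the bar
- high_bar: upper cross bar of the rack, with the same collars, at x = -50 mm of the rack, axis 57 mm above the bench. Origin: middle of the bar
- jar: bystander: low wide-mouthed jar, 56 mm diameter, 70 mm high, that stands close beside case_a; origin at the centre of its underside; leave it where it is
- reagent: bystander: white plastic reagent bottle, 70 mm diameter, 180 mm high; origin at the centre of its underside; leave it where it is
- beaker: bystander: open steel cup, 76 mm across, 100 mm high; origin at the centre of its underside; leave it where it is
- canister: bystander: steel can, 60 mm diameter, 120 mm high, beyond the rack; origin at the centre of its underside; leave it where it is
Mind the look-alikes: they are no part of the job. What is shaped like the case_a but blue, brown or red is not meant.

How it is judged (in metres and radians):
On the way, in this order (a step that is already met when the one before it is completed fails the run):
1. one case hangs free from its handle, tilted by its heavy end (((height (world z) of case_a above 0.08 m and contact force between case_a and rack below 0.05 N and contact force between case_a and the fingers above 1 N and ((angle between case_a's own x axis and vertical above 1.79 rad and value of joint handle_a below -0.2 rad) or (angle between case_a's own x axis and vertical below 1.35 rad and value of joint handle_a above 0.2 rad))) or (height (world z) of case_b above 0.08 m and contact force between case_b and rack below 0.05 N and contact force between case_b and the fingers above 1 N and ((angle between case_b's own x axis and vertical above 1.79 rad and value of joint handle_b below -0.2 rad) or (angle between case_b's own x axis and vertical below 1.35 rad and value of joint handle_b above 0.2 rad))))), for 0.3 s.
2. one case lies in a lane, heavy end low, and is let go (((contact force between case_a and low_bar above 3.25 N and contact force between case_a and high_bar between 0.3 and 2.8 N and x of case_a in the frame of rack between -0.013 and 0.016 m and (y of case_a in the frame of rack between -0.066 and -0.034 m or y of case_a in the frame of rack between 0.034 and 0.066 m) and angle between the y axis of case_a and the y axis of rack, either way round below 0.2 rad and angle between case_a's own z axis and vertical below 0.36 rad and linear speed of case_a below 0.02 m/s and contact force between case_a and the fingers below 0.05 N) or (contact force between case_b and low_bar above 3.25 N and contact force between case_b and high_bar between 0.3 and 2.8 N and x of case_b in the frame of rack between -0.013 and 0.016 m and (y of case_b in the frame of rack between -0.066 and -0.034 m or y of case_b in the frame of rack between 0.034 and 0.066 m) and angle between the y axis of case_b and the y axis of rack, either way round below 0.2 rad and angle between case_b's own z axis and vertical below 0.36 rad and linear speed of case_b below 0.02 m/s and contact force between case_b and the fingers below 0.05 N))), for 0.3 s.
3. the other case hangs free from its handle, tilted by its heavy end, while the first stays laid ((((contact force between case_a and low_bar above 3.25 N and contact force between case_a and high_bar between 0.3 and 2.8 N and x of case_a in the frame of rack between -0.013 and 0.016 m and (y of case_a in the frame of rack between -0.066 and -0.034 m or y of case_a in the frame of rack between 0.034 and 0.066 m) and angle between the y axis of case_a and the y axis of rack, either way round below 0.2 rad and angle between case_a's own z axis and vertical below 0.36 rad and linear speed of case_a below 0.02 m/s and contact force between case_a and the fingers below 0.05 N) and (height (world z) of case_b above 0.08 m and contact force between case_b and rack below 0.05 N and contact force between case_b and the fingers above 1 N and ((angle between case_b's own x axis and vertical above 1.79 rad and value of joint handle_b below -0.2 rad) or (angle between case_b's own x axis and vertical below 1.35 rad and value of joint handle_b above 0.2 rad)))) or ((contact force between case_b and low_bar above 3.25 N and contact force between case_b and high_bar between 0.3 and 2.8 N and x of case_b in the frame of rack between -0.013 and 0.016 m and (y of case_b in the frame of rack between -0.066 and -0.034 m or y of case_b in the frame of rack between 0.034 and 0.066 m) and angle between the y axis of case_b and the y axis of rack, either way round below 0.2 rad and angle between case_b's own z axis and vertical below 0.36 rad and linear speed of case_b below 0.02 m/s and contact force between case_b and the fingers below 0.05 N) and (height (world z) of case_a above 0.08 m and contact force between case_a and rack below 0.05 N and contact force between case_a and the fingers above 1 N and ((angle between case_a's own x axis and vertical above 1.79 rad and value of joint handle_a below -0.2 rad) or (angle between case_a's own x axis and vertical below 1.35 rad and value of joint handle_a above 0.2 rad)))))), for 0.3 s.
At the end, for the whole second after the job is handed in: Each case lies still and untouched in its own lane on both bars, heavy end low (over 3.25 N on the low bar, 0.3 to 2.8 N on the high bar), middle within 16 mm sideways of the lane's middle, at most 13 mm up or 16 mm down the slope from midway between the bars, within 0.2 rad of the lane (contact force between each of case_a, case_b and low_bar above 3.25 N and contact force between case_a and high_bar between 0.3 and 2.8 N and x of case_a in the frame of rack between -0.013 and 0.016 m and (y of case_a in the frame of rack between -0.066 and -0.034 m or y of case_a in the frame of rack between 0.034 and 0.066 m) and angle between the y axis of each of case_a, case_b and the y axis of rack, either way round below 0.2 rad and angle between each of case_a, case_b's own z axis and vertical below 0.36 rad and linear speed of each of case_a, case_b below 0.02 m/s and contact force between each of case_a, case_b and the fingers below 0.05 N and contact force between case_b and high_bar between 0.3 and 2.8 N and x of case_b in the frame of rack between -0.013 and 0.016 m and (y of case_b in the frame of rack between -0.066 and -0.034 m or y of case_b in the frame of rack between 0.034 and 0.066 m)).
It fails at once if a bystander is shifted by more than 30 mm or tipped (distance of any of jar, reagent, beaker, canister from where it was at the start of the episode above 0.03 m or angle between any of jar, reagent, beaker, canister's own z axis and vertical above 0.35 rad).
It fails at once if a case is dropped or knocked hard onto the rack (more than 60 N) (contact force between any of case_a, case_b and rack above 60 N).
It also fails if it takes over 67 s, if anything falls off the work surface, if the arm or the gripper's body presses on something with over 40 N, if the wrist force passes 120 N, or if a joint passes its speed limit or range.

ROBOT

A 6-joint arm with a two-finger parallel gripper is mounted at the origin on the work surface. World frame = base frame: x ahead of the robot, y to its left, z up, the work surface at z = 0. Lengths are in mm, angles in rad, forces in N, time in s.
With the tool pointing down it reaches from about 350 to 775 mm from the base axis. Payload 7.3 kg.
Tool frame: the origin (TCP) lies at the very end of the fingers, on their centre line; the grasp point (between the pads) lies 19 mm behind it; z points along the fingers, y is the line along which they close (so a half turn about z gives the same grasp; the last joint's range is limited). The gripper opens to 92 mm and grips with 3 to 60 N. Pads are 19 mm wide; open, the fingers measure 130 mm over their backs; the gripper's body (75 mm by 190 mm) begins 47 mm behind the grasp point.
Start: joints at [1.187, 0.342, 1.524, -0, 1.275, -0.146], TCP at [123.655, 510.249, 226.741] pointing down, gripper open.
Joint ranges: [-2.53, 2.53], [-0.77, 2.02], [0.04, 2.7], [-1, 4.14], [0.28, 2.66], [-3.11, 3.11]. Speed limits (rad/s): [2.57, 2.57, 3.14, 3.14, 3.14, 3.14].

INTERFACE

Orientations are given as [roll, pitch, yaw] about the fixed x, y, z axes, in that order (R = Rz(yaw) Ry(pitch) Rx(roll)).
In Python, from plant import * gives the robot as it stands.
- The arm moves only by the tool arm_command, never from a script. Its arguments are lists of equal length, an entry for each row: "gripper": the finger opening in mm, from 0 to 91.8; "dp": the shift along the tool's x, y, z in units of 25 mm (1.0 is 25 mm), a list of three; "twist": the turn about the tool's z in units of 5 degrees (1.0 is 5 degrees). A call has exactly 5 rows; each row shifts and turns the commanded pose from where the row before left it, along the tool's axes as they then stand; what a row does not reach is not made up. A row lasts 1/8 s, in which the tool goes at most 62.5 mm and 10.7 degrees, less where a joint would pass 70% of its speed; a pose out of reach is approached as far as the arm can. A call is refused whole if a number of a shift passes 1 or a number of a turn 1, either way. A call with a gripper value outside its range is refused whole. The fingers move at their own pace and stop on an object; the grip force is fixed at half the most. Time passes only in rows, so rows that do not move let the fingers close, or fill a call up. It gives the time, the measured TCP pose, the force, the opening and the grip force at its end, in the units of the state.
- get_obs(): the state, without advancing time (a new reading comes with each control period).
- capture(name): name is "side" or "top"; returns the picture (420x560x3 uint8, red, green, blue); there is no depth.
- get_calibration(name): a dict with "mtx" (3x3 intrinsics, pixels), "position" and "attitude" of the camera in the world. Camera axes: x right, y down, z forward; pixel columns grow to the right and rows downward; lengths in mm; the calibration is good to about 2 mm. A picture is of the moment at which its call begins. get_calibration takes no time and is no camera call.
- close_job(): hands the job in; it is judged then, once.
The state is a dict: "time": time; "joint_positions": joint angles; "dq": joint speeds; "tau": joint torques, N m; "tool_pos": TCP position; "tcp_rot": TCP orientation; "contact_force": force on the tool from outside, world axes, zero at the start; "moment": the same for the moment, N m; "grip_width": finger opening in mm; "finger_force": force on a finger pad.
Only numpy, scipy, OpenCV 4.12 (cv2) and the standard library are available. Lean on these libraries where they do the work, as an engineer would, in place of code of your own. Each camera call takes 0.05 s, during which the arm holds its last target. There are 200 camera calls.

## Working session

There is one attempt and no reset: what is moved stays moved. The work goes in short steps, Python scripts to look and compute and a tool call to move; the robot and the scene stay as the last step left them, time stands still between calls to the robot, and variables do not carry over. Pictures are saved under pics/ and viewed, at most 10 in all, crops included, and the job is handed in when it is done.

Besides the shell and the picture viewer there is one more tool, called by a JSON object that holds its "method" and its "body". arm_command: Moves the arm, as the interface text tells. Its arguments: {"type":"object","properties":{"gripper":{"type":"array"},"dp":{"type":"array"},"twist":{"type":"array"}},"required":["gripper","dp","twist"]}

```bash
mkdir -p pics; python3 - <<'E'
from plant import *
import cv2
for n in("top","side"):
    cv2.imwrite(f"pics/{n}0.png",capture(n)[:,:,::-1]); print(n,get_calibration(n))
o=get_obs(); print({k:o[k] for k in("time","tool_pos","tcp_rot","grip_width","contact_force")})
E
```

```text
top {'mtx': array([[396.03967131,   0.        , 282.71780763],
       [  0.        , 396.03967131, 209.14214344],
       [  0.        ,   0.        ,   1.        ]]), 'position': array([ 327.8658579 ,   57.57302923, 1184.57897224]), 'attitude': array([-2.97526266,  0.00765884, -1.59318555])}
side {'mtx': array([[536.0827808 ,   0.        , 280.00413174],
       [  0.        , 536.0827808 , 208.59061587],
       [  0.        ,   0.        ,   1.        ]]), 'position': array([  161.58254857, -1012.8689355 ,   844.12808754]), 'attitude': array([-2.16906198,  0.02395348, -0.33289124])}
{'time': 0.1, 'tool_pos': array([123.4849947 , 509.89727961, 226.10509483]), 'tcp_rot': array([-3.1401908e+00, -2.2210992e-04,  2.9038179e+00]), 'grip_width': 91.95584841378599, 'contact_force': array([-0.24702138, -0.03277298, -0.08449428])}
```

View pics/top0.png

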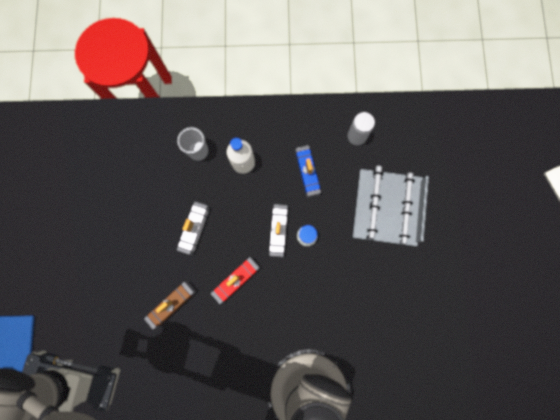

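View pics/side0.png

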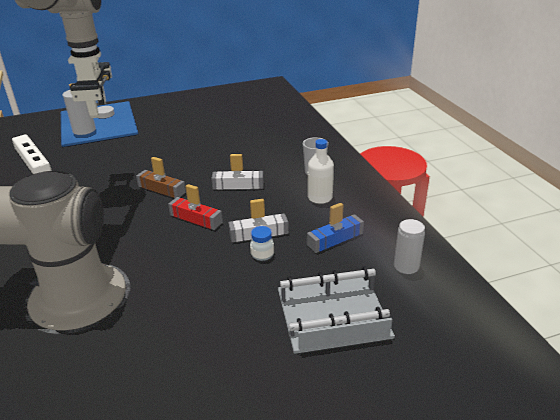

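```bash
cat > h.py <<'E'
import numpy as np
from scipy.spatial.transform import Rotation as R
from plant import *
def ray(n,uv,z):
    c=get_calibration(n); uv=np.atleast_2d(np.array(uv,float))
    d=np.c_[uv,np.ones(len(uv))]@np.linalg.inv(c["mtx"]).T@R.from_euler("xyz",c["attitude"]).as_matrix().T
    p=np.array(c["position"]); return p+d*((z-p[2])/d[:,2])[:,None]
def proj(n,P):
    c=get_calibration(n); q=(np.atleast_2d(P)-c["position"])@R.from_euler("xyz",c["attitude"]).as_matrix()@c["mtx"].T
    return q[:,:2]/q[:,2:]
E
python3 - <<'E'
from h import *
import cv2
im=cv2.imread("pics/top0.png")
a=cv2.resize(im[190:265,170:320],None,fx=5.3,fy=5.3,interpolation=cv2.INTER_CUBIC)[:,:795]
b=cv2.resize(im[160:250,345:435],(396,396)[:2],interpolation=cv2.INTER_CUBIC)
cv2.imwrite("pics/topA.png",a)
s=cv2.imread("pics/side0.png")
c=cv2.resize(s[262:352,275:395],(528,396),interpolation=cv2.INTER_CUBIC)[:,:404]
cv2.imwrite("pics/rack.png",np.hstack([b,c]))
print(ray("top",[(278,230),(193,228)],40),ray("top",[(307,235)],70),ray("top",(390,207),10))
E
```

```text
[[459.06889048  77.1134039   40.        ]
 [470.68162385 324.51379976  40.        ]] [[439.54970308  -4.92081507  70.        ]] [[ 524.10725176 -260.16881501   10.        ]]
```

View pics/topA.png

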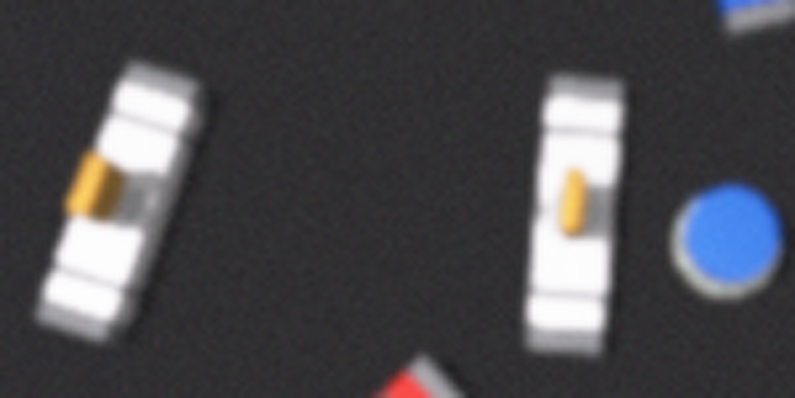

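View pics/rack.png

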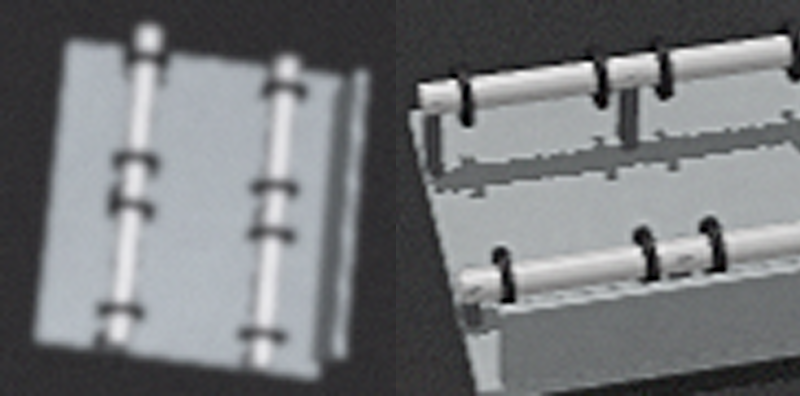

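```bash
python3 - <<'E'
from h import *
A=lambda p:(np.array(p,float)+.5)/5.3+[169.5,189.5]
B=lambda p:(np.array(p,float)+.5)/4.4+[344.5,159.5]
np.set_printoptions(precision=1,suppress=True)
for nm,e1,e2,h in(("a",(585,98),(565,325),(572,203)),("b",(153,98),(81,306),(85,182))):
    P=ray("top",A([e1,e2]),40); print(nm,P.mean(0),np.degrees(np.arctan2(*(P[0]-P[1])[1::-1])),np.linalg.norm(P[0]-P[1]),"handle",ray("top",A(h),96))
print("jar",ray("top",A((733,233)),70))
print("base corners",ray("top",B([(68,40),(35,342),(320,377),(355,70)]),10))
lo=ray("top",B([(285,88),(273,187),(272,233),(262,335)]),44);hi=ray("top",B([(147,57),(135,160),(131,205),(119,310)]),71)
print("low",lo,"high",hi)
for S in(lo,hi): d=S[:2].mean(0)-S[2:].mean(0); print(S.mean(0),np.degrees(np.arctan2(d[1],d[0])),np.linalg.norm(d))
for n,p in(("can",(362,122)),("bottle",(240,150)),("cup",(192,142))):print(n,ray("top",p,120))
E
```

```text
a [461.1  76.8  40. ] -6.182200560735121 125.57638889895127 handle [[458.5  77.4  96. ]]
b [472.1 328.3  40. ] -18.33039404571052 120.27065305922851 handle [[475.5 332.1  96. ]]
jar [[443.6  -7.6  70. ]]
base corners [[ 644.9 -176.9   10. ]
 [ 435.5 -143.2   10. ]
 [ 407.5 -333.    10. ]
 [ 618.6 -373.8   10. ]]
low [[ 599.  -313.5   44. ]
 [ 531.7 -300.5   44. ]
 [ 500.9 -297.6   44. ]
 [ 433.5 -286.    44. ]] high [[ 615.6 -215.9   71. ]
 [ 546.9 -203.8   71. ]
 [ 517.3 -199.4   71. ]
 [ 449.2 -187.6   71. ]]
[ 516.3 -299.4   44. ] -8.818146278559572 99.3344650742821
[ 532.2 -201.7   71. ] -9.467715990538988 99.38534742493384
can [[ 751.1 -167.8  120. ]]
bottle [[677.3 177.5 120. ]]
cup [[704.1 312.4 120. ]]
```

```bash
cat >> h.py <<'E'
import sys,json
def plan(pts,start=None,ramp=3):
    """pts: (x,y,z,yawdeg,nrows); prints rows for the calls, tool down."""
    o=get_obs(); p,yaw=start or (np.array(o["tool_pos"]),np.degrees(o["tcp_rot"][2]))
    p=np.array(p,float); dp=[];tw=[]
    for x,y,z,yw,n in pts:
        w=np.minimum(1,np.minimum(np.arange(1,n+1),np.arange(n,0,-1))/ramp); s=np.cumsum(w)/w.sum()
        p0,y0=p.copy(),yaw
        for k in s:
            t=np.radians(yaw); M=np.array([[np.cos(t),np.sin(t),0],[np.sin(t),-np.cos(t),0],[0,0,-1]])
            d=np.round(M.T@(p0+k*(np.array([x,y,z])-p0)-p)/25/.05)*.05
            r=np.round(-(y0+k*(yw-y0)-yaw)/5/.05)*.05
            p=p+M@d*25; yaw-=r*5; dp.append(np.round(d,2).tolist()); tw.append(round(float(r),2))
    for i in range(0,len(tw),5): print("dp",json.dumps(dp[i:i+5]).replace(" ",""),"twist",json.dumps(tw[i:i+5]).replace(" ",""))
    print("max",np.abs(dp).max(),np.abs(tw).max(),"end",p.round(1),round(yaw,1),"t",o["time"])
    return p,yaw
E
python3 -c "
from h import *
plan([(460,77,150,173.8,25),(460,77,64,173.8,10)])"
```

```text
dp [[-0.25,-0.2,0.05],[-0.5,-0.4,0.1],[-0.75,-0.6,0.1],[-0.75,-0.6,0.15],[-0.7,-0.6,0.15]] twist [-0.0,-0.05,-0.1,-0.05,-0.05]
dp [[-0.75,-0.6,0.1],[-0.75,-0.6,0.15],[-0.7,-0.65,0.15],[-0.7,-0.6,0.1],[-0.75,-0.65,0.15]] twist [-0.05,-0.1,-0.05,-0.05,-0.1]
dp [[-0.7,-0.6,0.1],[-0.7,-0.65,0.15],[-0.75,-0.65,0.15],[-0.7,-0.65,0.1],[-0.7,-0.65,0.15]] twist [-0.05,-0.05,-0.05,-0.1,-0.05]
dp [[-0.7,-0.65,0.15],[-0.65,-0.65,0.1],[-0.7,-0.65,0.15],[-0.7,-0.65,0.15],[-0.7,-0.7,0.1]] twist [-0.05,-0.1,-0.05,-0.05,-0.1]
dp [[-0.65,-0.65,0.15],[-0.7,-0.65,0.15],[-0.65,-0.7,0.1],[-0.45,-0.45,0.1],[-0.2,-0.25,0.05]] twist [-0.05,-0.05,-0.05,-0.05,-0.05]
dp [[-0.0,0.0,0.15],[-0.0,0.0,0.3],[-0.0,0.0,0.4],[-0.0,0.0,0.45],[-0.0,0.0,0.4]] twist [0.0,0.0,0.0,0.0,0.0]
dp [[-0.0,0.0,0.45],[-0.0,0.0,0.45],[-0.0,0.0,0.4],[-0.0,0.0,0.3],[-0.0,0.0,0.15]] twist [0.0,0.0,0.0,0.0,0.0]
max 0.75 0.1 end [459.4  76.6  63.6] 173.9 t 0.1
```

{"method": "arm_command", "body": {"gripper": [44,44,44,44,44], "dp": [[-0.25,-0.2,0.05],[-0.5,-0.4,0.1],[-0.75,-0.6,0.1],[-0.75,-0.6,0.15],[-0.7,-0.6,0.15]], "twist": [0,-0.05,-0.1,-0.05,-0.05]}}

```text
time: 0.72
tool_pos: [182.7, 433.5, 212.7]
tcp_rot: [-3.141, 0.0, 2.925]
contact_force: [0.1, -0.1, -1.0]
grip_width: 46.9
finger_force: 0.0
```

{"method": "arm_command", "body": {"gripper": [44,44,44,44,44], "dp": [[-0.75,-0.6,0.1],[-0.75,-0.6,0.15],[-0.7,-0.65,0.15],[-0.7,-0.6,0.1],[-0.75,-0.65,0.15]], "twist": [-0.05,-0.1,-0.05,-0.05,-0.1]}}

```text
time: 1.35
tool_pos: [256.0, 339.1, 196.6]
tcp_rot: [-3.142, 0.0, 2.956]
contact_force: [-0.7, -0.2, -0.6]
grip_width: 44.1
finger_force: 0.0
```

{"method": "arm_command", "body": {"gripper": [44,44,44,44,44], "dp": [[-0.7,-0.6,0.1],[-0.7,-0.65,0.15],[-0.75,-0.65,0.15],[-0.7,-0.65,0.1],[-0.7,-0.65,0.15]], "twist": [-0.05,-0.05,-0.05,-0.1,-0.05]}}

```text
time: 1.98
tool_pos: [329.1, 244.7, 180.4]
tcp_rot: [-3.142, 0.0, 2.982]
contact_force: [0.7, -1.0, 0.2]
grip_width: 43.7
finger_force: 0.0
```

{"method": "arm_command", "body": {"gripper": [44,44,44,44,44], "dp": [[-0.7,-0.65,0.15],[-0.65,-0.65,0.1],[-0.7,-0.65,0.15],[-0.7,-0.65,0.15],[-0.7,-0.7,0.1]], "twist": [-0.05,-0.1,-0.05,-0.05,-0.1]}}

```text
time: 2.6
tool_pos: [402.0, 150.5, 164.0]
tcp_rot: [-3.141, -0.0, 3.013]
contact_force: [-0.0, 1.2, -0.3]
grip_width: 43.7
finger_force: 0.0
```

{"method": "arm_command", "body": {"gripper": [44,44,44,44,44], "dp": [[-0.65,-0.65,0.15],[-0.7,-0.65,0.15],[-0.65,-0.7,0.1],[-0.45,-0.45,0.1],[-0.2,-0.25,0.05]], "twist": [-0.05,-0.05,-0.05,-0.05,-0.05]}}

```text
time: 3.22
tool_pos: [459.6, 76.1, 150.3]
tcp_rot: [3.142, -0.0, 3.034]
contact_force: [0.5, 0.2, -0.4]
grip_width: 44.2
finger_force: 0.0
```

```bash
python3 - <<'E'
from h import *
print(proj("side",[[460,77,96],[460,77,40],[474,330,96],[474,330,40]]))
import cv2
s=cv2.imread("pics/side0.png"); 
hsv=cv2.cvtColor(s,cv2.COLOR_BGR2HSV); m=cv2.inRange(hsv,(10,120,80),(28,255,255))
n,l,st,c=cv2.connectedComponentsWithStats(m)
for i in range(1,n):
    if st[i,4]>40: print(st[i],c[i].round(1))
E
```

```text
[[257.76433429 202.42526871]
 [258.78944607 220.46510399]
 [236.74090806 156.42257728]
 [238.0529037  173.07750721]]
[300  81  90  23 914] [342.7  91.9]
[230 154  13  17 204] [236.1 162. ]
[140 157  35  38 568] [156.2 177.3]
[169 179  11  18  76] [172.6 186.9]
[186 184  14  20 214] [192.3 193.7]
[250 199  15  19 252] [257.1 207.9]
[330 203  13  21 190] [335.8 213.2]
```

{"method": "arm_command", "body": {"gripper": [44,44,44,44,44], "dp": [[0,0,0.3],[0,0,0.6],[0,0,0.7],[0,0,0.7],[0,0,0.6]], "twist": [0,0,0,0,0]}}

```text
time: 3.85
tool_pos: [458.7, 77.7, 77.0]
tcp_rot: [3.141, -0.001, 3.036]
contact_force: [0.3, 1.0, 0.2]
grip_width: 44.2
finger_force: 0.0
```

{"method": "arm_command", "body": {"gripper": [44,44,0,0,0], "dp": [[0,0,0.4],[0,0,0.15],[0,0,0],[0,0,0],[0,0,0]], "twist": [0,0,0,0,0]}}

```text
time: 4.47
tool_pos: [459.9, 77.0, 64.6]
tcp_rot: [3.141, 0.001, 3.035]
contact_force: [0.6, -0.9, 0.1]
grip_width: 18.5
finger_force: 0.0
```

{"method": "arm_command", "body": {"gripper": [0,0,0,0,0], "dp": [[0,0,0],[0,0,0],[0,0,-0.1],[0,0,-0.2],[0,0,-0.3]], "twist": [0,0,0,0,0]}}

```text
time: 5.1
tool_pos: [459.1, 77.0, 79.3]
tcp_rot: [-3.142, -0.001, 3.035]
contact_force: [-0.6, 0.0, -4.8]
grip_width: 11.8
finger_force: 30.0
```

{"method": "arm_command", "body": {"gripper": [0,0,0,0,0], "dp": [[0,0,-0.5],[0,0,-0.6],[0,0,-0.7],[0,0,-0.7],[0,0,-0.7]], "twist": [0,0,0,0,0]}}

```text
time: 5.72
tool_pos: [459.7, 77.0, 160.6]
tcp_rot: [3.141, 0.001, 3.035]
contact_force: [-0.3, -0.4, -6.0]
grip_width: 12.1
finger_force: 30.0
```

{"method": "arm_command", "body": {"gripper": [0,0,0,0,0], "dp": [[0,0,-0.7],[0,0,-0.5],[0,0,-0.3],[0,0,-0.1],[0,0,0]], "twist": [0,0,0,0,0]}}

```text
time: 6.35
tool_pos: [459.4, 77.0, 198.9]
tcp_rot: [3.142, -0.001, 3.035]
contact_force: [0.3, 0.5, -6.8]
grip_width: 11.8
finger_force: 30.0
```

```bash
python3 - <<'E'
from h import *
import cv2
s=capture("side")[:,:,::-1]
u,v=proj("side",[[459,77,150]])[0].astype(int)
cv2.imwrite("pics/lift_a.png",cv2.resize(s[v-60:v+60,u-80:u+80],None,fx=3,fy=3))
o=get_obs(); print(u,v,o["tool_pos"],o["contact_force"],o["moment"],o["grip_width"])
E
```

```text
256 184 [459.30165905  76.961194   198.74394077] [ 0.16678241  0.89465673 -5.73889424] [-0.01253399 -0.06594911  0.02330672] 11.81029843854436
```

View pics/lift_a.png

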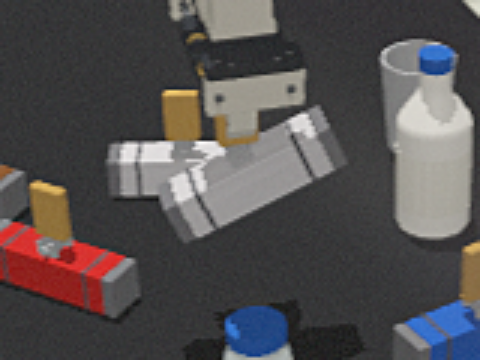

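```bash
python3 -c "
from h import *
plan([(571.7,-270.3,175,-99.2,60)])"
```

```text
dp [[-0.05,-0.1,0.0],[-0.05,-0.15,0.0],[-0.15,-0.2,0.05],[-0.1,-0.2,-0.0],[-0.15,-0.2,0.0]] twist [0.3,0.65,0.95,0.9,0.95]
dp [[-0.2,-0.2,0.05],[-0.2,-0.15,-0.0],[-0.2,-0.15,0.0],[-0.2,-0.15,0.05],[-0.2,-0.1,-0.0]] twist [0.95,0.95,0.95,0.95,0.9]
dp [[-0.25,-0.1,0.0],[-0.25,-0.1,0.05],[-0.25,-0.05,-0.0],[-0.25,-0.05,0.0],[-0.25,-0.05,0.05]] twist [0.95,0.95,0.95,0.95,0.95]
dp [[-0.25,0.0,-0.0],[-0.25,0.05,0.0],[-0.25,0.0,0.05],[-0.2,0.1,-0.0],[-0.25,0.05,0.0]] twist [0.9,0.95,0.95,0.95,0.95]
dp [[-0.25,0.1,0.05],[-0.2,0.15,-0.0],[-0.25,0.1,0.0],[-0.15,0.15,0.05],[-0.2,0.2,-0.0]] twist [0.95,0.9,0.95,0.95,0.95]
dp [[-0.2,0.2,0.0],[-0.15,0.2,0.05],[-0.15,0.2,-0.0],[-0.1,0.2,0.0],[-0.1,0.25,0.0]] twist [0.95,0.95,0.9,0.95,0.95]
dp [[-0.1,0.2,0.05],[-0.05,0.25,0.0],[-0.05,0.25,0.0],[-0.0,0.25,0.05],[-0.0,0.25,0.0]] twist [0.95,0.95,0.95,0.9,0.95]
dp [[0.0,0.25,0.0],[0.05,0.25,0.05],[0.05,0.25,0.0],[0.1,0.25,0.0],[0.1,0.25,0.05]] twist [0.95,0.95,0.95,0.95,0.9]
dp [[0.1,0.2,0.0],[0.15,0.2,0.0],[0.15,0.2,0.05],[0.15,0.2,0.0],[0.2,0.2,0.0]] twist [0.95,0.95,0.95,0.95,0.95]
dp [[0.2,0.15,0.05],[0.2,0.15,0.0],[0.2,0.1,0.0],[0.25,0.1,0.05],[0.25,0.1,0.0]] twist [0.9,0.95,0.95,0.95,0.95]
dp [[0.2,0.05,0.0],[0.25,0.05,0.05],[0.25,0.05,0.0],[0.25,-0.0,0.0],[0.25,-0.05,0.05]] twist [0.95,0.9,0.95,0.95,0.95]
dp [[0.25,-0.0,0.0],[0.25,-0.05,0.0],[0.25,-0.1,0.05],[0.15,-0.05,-0.0],[0.1,-0.05,-0.0]] twist [0.95,0.95,0.9,0.65,0.3]
max 0.25 0.95 end [ 571.6 -270.7  175. ] -99.1 t 6.4
```

{"method": "arm_command", "body": {"gripper": [0,0,0,0,0], "dp": [[-0.05,-0.1,0],[-0.05,-0.15,0],[-0.15,-0.2,0.05],[-0.1,-0.2,0],[-0.15,-0.2,0]], "twist": [0.3,0.65,0.95,0.9,0.95]}}

```text
time: 7.02
tool_pos: [466.8, 53.1, 197.6]
tcp_rot: [-3.141, -0.001, 2.704]
contact_force: [0.2, -0.6, -5.6]
grip_width: 11.5
finger_force: 30.0
```

{"method": "arm_command", "body": {"gripper": [0,0,0,0,0], "dp": [[-0.2,-0.2,0.05],[-0.2,-0.15,0],[-0.2,-0.15,0],[-0.2,-0.15,0.05],[-0.2,-0.1,0]], "twist": [0.95,0.95,0.95,0.95,0.9]}}

```text
time: 7.65
tool_pos: [477.1, 23.4, 195.0]
tcp_rot: [-3.141, -0.001, 2.294]
contact_force: [-0.5, 0.1, -6.7]
grip_width: 12.0
finger_force: 30.0
```

{"method": "arm_command", "body": {"gripper": [0,0,0,0,0], "dp": [[-0.25,-0.1,0],[-0.25,-0.1,0.05],[-0.25,-0.05,0],[-0.25,-0.05,0],[-0.25,-0.05,0.05]], "twist": [0.95,0.95,0.95,0.95,0.95]}}

```text
time: 8.28
tool_pos: [486.5, -7.8, 192.6]
tcp_rot: [-3.141, -0.0, 1.879]
contact_force: [-0.4, 0.4, -7.0]
grip_width: 11.9
finger_force: 30.0
```

{"method": "arm_command", "body": {"gripper": [0,0,0,0,0], "dp": [[-0.25,0,0],[-0.25,0.05,0],[-0.25,0,0.05],[-0.2,0.1,0],[-0.25,0.05,0]], "twist": [0.9,0.95,0.95,0.95,0.95]}}

```text
time: 8.9
tool_pos: [496.0, -36.7, 191.3]
tcp_rot: [-3.141, -0.0, 1.469]
contact_force: [0.0, 0.7, -6.0]
grip_width: 11.7
finger_force: 30.0
```

{"method": "arm_command", "body": {"gripper": [0,0,0,0,0], "dp": [[-0.25,0.1,0.05],[-0.2,0.15,0],[-0.25,0.1,0],[-0.15,0.15,0.05],[-0.2,0.2,0]], "twist": [0.95,0.9,0.95,0.95,0.95]}}

```text
time: 9.52
tool_pos: [506.1, -66.8, 188.6]
tcp_rot: [-3.14, 0.0, 1.059]
contact_force: [-0.4, -0.3, -6.0]
grip_width: 12.2
finger_force: 30.0
```

{"method": "arm_command", "body": {"gripper": [0,0,0,0,0], "dp": [[-0.2,0.2,0],[-0.15,0.2,0.05],[-0.15,0.2,0],[-0.1,0.2,0],[-0.1,0.25,0]], "twist": [0.95,0.95,0.9,0.95,0.95]}}

```text
time: 10.15
tool_pos: [515.9, -97.2, 187.4]
tcp_rot: [-3.141, 0.001, 0.649]
contact_force: [-0.6, 0.6, -5.5]
grip_width: 12.0
finger_force: 30.0
```

{"method": "arm_command", "body": {"gripper": [0,0,0,0,0], "dp": [[-0.1,0.2,0.05],[-0.05,0.25,0],[-0.05,0.25,0],[0,0.25,0.05],[0,0.25,0]], "twist": [0.95,0.95,0.95,0.9,0.95]}}

```text
time: 10.78
tool_pos: [525.5, -126.4, 184.7]
tcp_rot: [-3.141, 0.001, 0.238]
contact_force: [-0.2, -0.4, -6.5]
grip_width: 11.8
finger_force: 30.0
```

{"method": "arm_command", "body": {"gripper": [0,0,0,0,0], "dp": [[0,0.25,0],[0.05,0.25,0.05],[0.05,0.25,0],[0.1,0.25,0],[0.1,0.25,0.05]], "twist": [0.95,0.95,0.95,0.95,0.9]}}

```text
time: 11.4
tool_pos: [535.4, -157.3, 182.3]
tcp_rot: [-3.141, 0.001, -0.172]
contact_force: [-0.7, -0.3, -5.7]
grip_width: 12.0
finger_force: 30.0
```

{"method": "arm_command", "body": {"gripper": [0,0,0,0,0], "dp": [[0.1,0.2,0],[0.15,0.2,0],[0.15,0.2,0.05],[0.15,0.2,0],[0.2,0.2,0]], "twist": [0.95,0.95,0.95,0.95,0.95]}}

```text
time: 12.02
tool_pos: [544.6, -187.2, 180.9]
tcp_rot: [3.141, 0.002, -0.586]
contact_force: [-0.5, 1.0, -6.4]
grip_width: 11.7
finger_force: 30.0
```

{"method": "arm_command", "body": {"gripper": [0,0,0,0,0], "dp": [[0.2,0.15,0.05],[0.2,0.15,0],[0.2,0.1,0],[0.25,0.1,0.05],[0.25,0.1,0]], "twist": [0.9,0.95,0.95,0.95,0.95]}}

```text
time: 12.65
tool_pos: [554.6, -217.0, 178.2]
tcp_rot: [3.141, 0.002, -0.996]
contact_force: [0.6, 0.8, -6.0]
grip_width: 11.8
finger_force: 30.0
```

{"method": "arm_command", "body": {"gripper": [0,0,0,0,0], "dp": [[0.2,0.05,0],[0.25,0.05,0.05],[0.25,0.05,0],[0.25,0,0],[0.25,-0.05,0.05]], "twist": [0.95,0.9,0.95,0.95,0.95]}}

```text
time: 13.28
tool_pos: [564.4, -245.9, 175.8]
tcp_rot: [3.14, 0.001, -1.407]
contact_force: [0.5, -1.0, -6.1]
grip_width: 11.9
finger_force: 30.0
```

{"method": "arm_command", "body": {"gripper": [0,0,0,0,0], "dp": [[0.25,0,0],[0.25,-0.05,0],[0.25,-0.1,0.05],[0.15,-0.05,0],[0.1,-0.05,0]], "twist": [0.95,0.95,0.9,0.65,0.3]}}

```text
time: 13.9
tool_pos: [571.6, -270.9, 174.6]
tcp_rot: [3.14, 0.001, -1.732]
contact_force: [0.2, 0.6, -6.1]
grip_width: 11.8
finger_force: 30.0
```

```bash
python3 - <<'E'
from h import *
import cv2
a=capture("side")[:,:,::-1];b=capture("top")[:,:,::-1]
cv2.imwrite("pics/over.png",np.hstack([cv2.resize(a[190:360,260:420],(400,425)),cv2.resize(b[150:250,340:434],(400,425))]))
o=get_obs(); print(o["time"],o["tool_pos"],o["tcp_rot"],o["joint_positions"],o["contact_force"],o["moment"],o["grip_width"])
E
```

```text
14.0 [ 571.75232092 -270.89914071  174.85190087] [ 3.14080857e+00  4.06353224e-04 -1.73065980e+00] [-5.63557289e-01  5.81082896e-01  1.27965110e+00  6.85319009e-05
  1.28173933e+00  2.73787912e+00] [ 0.64150602  0.04546088 -6.48371472] [ 0.07662258  0.08915191 -0.00240606] 11.940537095855628
```

View pics/over.png

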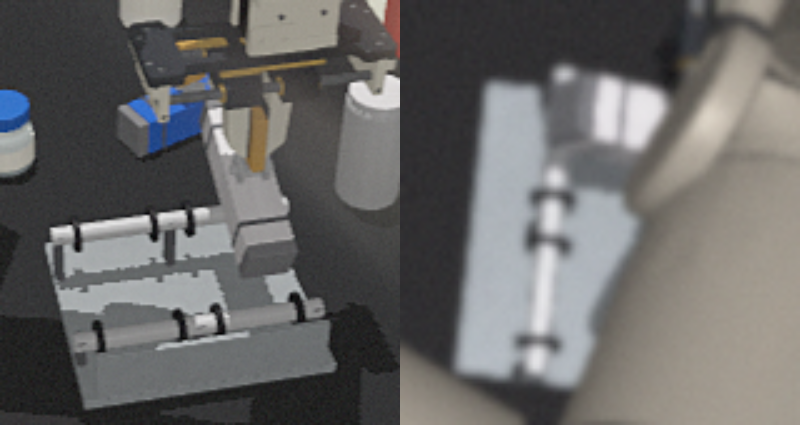

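{"method": "arm_command", "body": {"gripper": [0,0,0,0,0], "dp": [[0,0,0.2],[0,0,0.4],[0,0,0.5],[0,0,0.4],[0,0,0.2]], "twist": [0,0,0,0,0]}}

```text
time: 14.62
tool_pos: [571.5, -270.4, 131.7]
tcp_rot: [3.14, 0.001, -1.73]
contact_force: [-0.6, -0.5, -6.2]
grip_width: 11.7
finger_force: 30.0
```

{"method": "arm_command", "body": {"gripper": [0,0,0,0,0], "dp": [[0,0,0.1],[0,0,0.1],[0,0,0.1],[0,0,0.1],[0,0,0.05]], "twist": [0,0,0,0,0]}}

```text
time: 15.25
tool_pos: [572.0, -270.7, 121.8]
tcp_rot: [-3.141, -0.0, -1.73]
contact_force: [-0.1, -0.4, -5.3]
grip_width: 12.0
finger_force: 30.0
```

```bash
python3 - <<'E'
from h import *
import cv2
a=capture("side")[:,:,::-1]
cv2.imwrite("pics/low.png",cv2.resize(a[225:345,275:405],None,fx=4.5,fy=4.5,interpolation=cv2.INTER_CUBIC))
o=get_obs(); print(o["time"],o["tool_pos"],o["contact_force"],o["moment"],o["grip_width"])
E
```

```text
15.3 [ 571.963856   -270.68689057  121.69091465] [-0.25293783 -0.31644925 -4.36033966] [0.03959248 0.07045681 0.01935   ] 11.958483811387909
```

View pics/low.png

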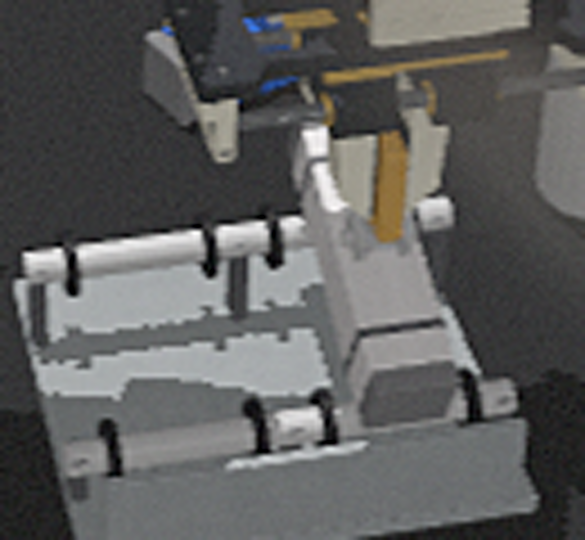

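{"method": "arm_command", "body": {"gripper": [0,0,0,0,0], "dp": [[0,0,0.05],[0,0,0.05],[0,0,0.05],[0,0,0.05],[0,0,0.05]], "twist": [0,0,0,0,0]}}

```text
time: 15.92
tool_pos: [571.9, -270.6, 115.4]
tcp_rot: [-3.141, 0.0, -1.73]
contact_force: [-0.7, 0.6, -0.9]
grip_width: 11.7
finger_force: 30.0
```

{"method": "arm_command", "body": {"gripper": [0,0,0,0,0], "dp": [[0,0,0.05],[0,0,0],[0,0,0],[0,0,0],[0,0,0]], "twist": [0,0,0,0,0]}}

```text
time: 16.55
tool_pos: [572.0, -270.7, 115.4]
tcp_rot: [-3.141, -0.0, -1.73]
contact_force: [-2.2, 2.1, 6.1]
grip_width: 11.7
finger_force: 30.0
```

{"method": "arm_command", "body": {"gripper": [0,0,40,40,40], "dp": [[0,0,-0.03],[0,0,0],[0,0,0],[0,0,0],[0,0,0]], "twist": [0,0,0,0,0]}}

```text
time: 17.18
tool_pos: [571.9, -270.8, 114.7]
tcp_rot: [3.142, 0.0, -1.73]
contact_force: [0.4, -0.4, -0.4]
grip_width: 36.7
finger_force: 0.0
```

{"method": "arm_command", "body": {"gripper": [44,44,44,44,44], "dp": [[0,0,0],[0,0,-0.2],[0,0,-0.5],[0,0,-0.8],[0,0,-0.8]], "twist": [0,0,0,0,0]}}

```text
time: 17.8
tool_pos: [572.1, -270.8, 174.1]
tcp_rot: [-3.141, -0.0, -1.73]
contact_force: [0.2, -0.1, -0.2]
grip_width: 44.1
finger_force: 0.0
```

{"method": "arm_command", "body": {"gripper": [44,44,44,44,44], "dp": [[0,0,-0.8],[0,0,-0.8],[-0.5,0,-0.4],[-0.8,0,-0.2],[-0.8,0,0]], "twist": [-1,-1,-1,-1,-1]}}

```text
time: 18.42
tool_pos: [566.2, -218.3, 229.1]
tcp_rot: [-3.14, -0.002, -1.291]
contact_force: [0.3, 0.3, -0.1]
grip_width: 43.9
finger_force: 0.0
```

```bash
python3 - <<'E'
from h import *
import cv2
a=capture("side")[:,:,::-1]
cv2.imwrite("pics/laid_a.png",cv2.resize(a[225:345,275:405],None,fx=4.5,fy=4.5,interpolation=cv2.INTER_CUBIC))
# b: yaw 161.7 line -> tool yaw -18.3 (q6 closer)
plan([(474,330,150,-18.3,40)])
E
```

```text
dp [[-0.2,-0.0,0.05],[-0.4,-0.05,0.05],[-0.55,-0.1,0.05],[-0.6,-0.1,0.1],[-0.55,-0.1,0.1]] twist [-0.1,-0.2,-0.3,-0.25,-0.3]
dp [[-0.55,-0.15,0.05],[-0.6,-0.15,0.1],[-0.55,-0.15,0.1],[-0.55,-0.15,0.05],[-0.55,-0.2,0.1]] twist [-0.3,-0.3,-0.3,-0.3,-0.25]
dp [[-0.55,-0.2,0.1],[-0.55,-0.2,0.05],[-0.55,-0.25,0.1],[-0.5,-0.2,0.1],[-0.55,-0.25,0.05]] twist [-0.3,-0.3,-0.3,-0.3,-0.3]
dp [[-0.5,-0.3,0.1],[-0.5,-0.25,0.1],[-0.5,-0.3,0.05],[-0.5,-0.3,0.1],[-0.5,-0.35,0.1]] twist [-0.25,-0.3,-0.3,-0.3,-0.3]
dp [[-0.5,-0.3,0.05],[-0.45,-0.35,0.1],[-0.45,-0.35,0.1],[-0.5,-0.35,0.05],[-0.4,-0.4,0.1]] twist [-0.3,-0.25,-0.3,-0.3,-0.3]
dp [[-0.45,-0.4,0.1],[-0.45,-0.4,0.05],[-0.4,-0.4,0.1],[-0.4,-0.4,0.1],[-0.4,-0.45,0.05]] twist [-0.3,-0.3,-0.25,-0.3,-0.3]
dp [[-0.35,-0.45,0.1],[-0.4,-0.45,0.1],[-0.35,-0.45,0.05],[-0.35,-0.45,0.1],[-0.35,-0.5,0.1]] twist [-0.3,-0.3,-0.3,-0.25,-0.3]
dp [[-0.3,-0.45,0.05],[-0.3,-0.5,0.1],[-0.3,-0.5,0.1],[-0.2,-0.35,0.05],[-0.1,-0.2,0.0]] twist [-0.3,-0.3,-0.3,-0.2,-0.1]
max 0.6 0.3 end [474.1 330.6 150.3] -18.2 t 18.475
```

View pics/laid_a.png

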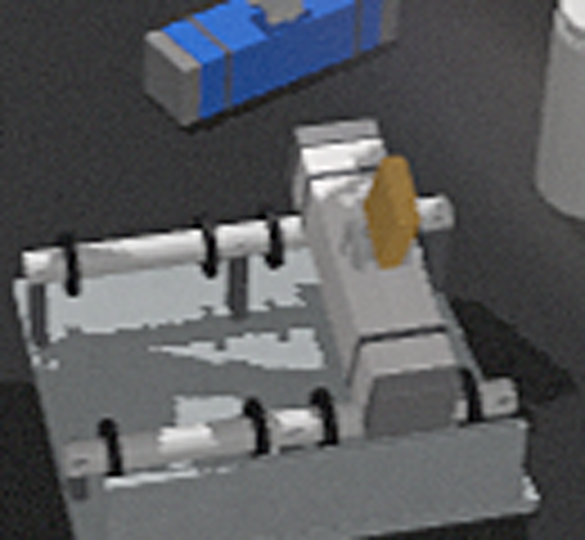

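{"method": "arm_command", "body": {"gripper": [50,50,50,50,50], "dp": [[-0.2,0,0.05],[-0.4,-0.05,0.05],[-0.55,-0.1,0.05],[-0.6,-0.1,0.1],[-0.55,-0.1,0.1]], "twist": [-0.1,-0.2,-0.3,-0.25,-0.3]}}

```text
time: 19.1
tool_pos: [556.0, -160.0, 218.5]
tcp_rot: [3.142, 0.0, -1.192]
contact_force: [-0.1, 0.1, 0.3]
grip_width: 49.9
finger_force: 0.0
```

{"method": "arm_command", "body": {"gripper": [50,50,50,50,50], "dp": [[-0.55,-0.15,0.05],[-0.6,-0.15,0.1],[-0.55,-0.15,0.1],[-0.55,-0.15,0.05],[-0.55,-0.2,0.1]], "twist": [-0.3,-0.3,-0.3,-0.3,-0.25]}}

```text
time: 19.73
tool_pos: [545.2, -88.3, 208.7]
tcp_rot: [-3.141, -0.0, -1.065]
contact_force: [-0.0, -0.4, -0.4]
grip_width: 49.9
finger_force: 0.0
```

{"method": "arm_command", "body": {"gripper": [50,50,50,50,50], "dp": [[-0.55,-0.2,0.1],[-0.55,-0.2,0.05],[-0.55,-0.25,0.1],[-0.5,-0.2,0.1],[-0.55,-0.25,0.05]], "twist": [-0.3,-0.3,-0.3,-0.3,-0.3]}}

```text
time: 20.35
tool_pos: [532.8, -16.5, 198.5]
tcp_rot: [3.141, 0.0, -0.934]
contact_force: [-0.5, 0.9, -0.9]
grip_width: 49.7
finger_force: 0.0
```

{"method": "arm_command", "body": {"gripper": [50,50,50,50,50], "dp": [[-0.5,-0.3,0.1],[-0.5,-0.25,0.1],[-0.5,-0.3,0.05],[-0.5,-0.3,0.1],[-0.5,-0.35,0.1]], "twist": [-0.25,-0.3,-0.3,-0.3,-0.3]}}

```text
time: 20.98
tool_pos: [522.4, 55.8, 187.3]
tcp_rot: [-3.142, 0.0, -0.808]
contact_force: [-0.9, -0.7, -0.4]
grip_width: 49.9
finger_force: 0.0
```

{"method": "arm_command", "body": {"gripper": [50,50,50,50,50], "dp": [[-0.5,-0.3,0.05],[-0.45,-0.35,0.1],[-0.45,-0.35,0.1],[-0.5,-0.35,0.05],[-0.4,-0.4,0.1]], "twist": [-0.3,-0.25,-0.3,-0.3,-0.3]}}

```text
time: 21.6
tool_pos: [510.8, 127.2, 177.5]
tcp_rot: [-3.141, -0.0, -0.681]
contact_force: [0.1, -0.0, -0.4]
grip_width: 50.4
finger_force: 0.0
```

{"method": "arm_command", "body": {"gripper": [50,50,50,50,50], "dp": [[-0.45,-0.4,0.1],[-0.45,-0.4,0.05],[-0.4,-0.4,0.1],[-0.4,-0.4,0.1],[-0.4,-0.45,0.05]], "twist": [-0.3,-0.3,-0.25,-0.3,-0.3]}}

```text
time: 22.22
tool_pos: [498.7, 199.6, 167.3]
tcp_rot: [3.141, 0.0, -0.555]
contact_force: [0.4, 1.0, -0.2]
grip_width: 49.6
finger_force: 0.0
```

{"method": "arm_command", "body": {"gripper": [50,50,50,50,50], "dp": [[-0.35,-0.45,0.1],[-0.4,-0.45,0.1],[-0.35,-0.45,0.05],[-0.35,-0.45,0.1],[-0.35,-0.5,0.1]], "twist": [-0.3,-0.3,-0.3,-0.25,-0.3]}}

```text
time: 22.85
tool_pos: [487.1, 271.7, 156.1]
tcp_rot: [-3.141, -0.0, -0.428]
contact_force: [0.1, 0.3, -0.4]
grip_width: 50.4
finger_force: 0.0
```

{"method": "arm_command", "body": {"gripper": [50,50,50,50,50], "dp": [[-0.3,-0.45,0.05],[-0.3,-0.5,0.1],[-0.3,-0.5,0.1],[-0.2,-0.35,0.05],[-0.1,-0.2,0]], "twist": [-0.3,-0.3,-0.3,-0.2,-0.1]}}

```text
time: 23.48
tool_pos: [478.2, 329.0, 148.5]
tcp_rot: [3.141, 0.0, -0.324]
contact_force: [0.0, -0.4, 0.9]
grip_width: 49.8
finger_force: 0.0
```

```bash
python3 - <<'E'
from h import *
import cv2
# expected low-end top edge / bars of laid case a, rack x offset s
def rk(x,y,z): return [524.2-.160*x+.987*y,-250.5-.987*x-.160*y,z]
c,s=np.cos(.262),np.sin(.262)
for off in(-8,0,8):
    e=[rk(off*c+75*c+40*s,50+d,52-off*s-75*s+40*c) for d in(-20,20)]; print(off,proj("side",e))
print("seen",[(275+u/4.5,225+v/4.5) for u,v in((367,380),(455,367))])
E
```

```text
-8 [[357.47263081 309.07632193]
 [376.76985381 306.27994352]]
0 [[358.53922465 312.5727906 ]
 [377.92416359 309.74617119]]
8 [[359.61618066 316.10322814]
 [379.08963361 313.24591145]]
seen [(356.55555555555554, 309.44444444444446), (376.1111111111111, 306.55555555555554)]
```

```bash
python3 - <<'E'
from h import *
def rk(x,y,z): return [524.2-.160*x+.987*y,-250.5-.987*x-.160*y,z]
# rows of bar axes at seen columns
for nm,x,z,(u,v) in(("low",50,30,(338.3,319.4)),("high",-50,57,(308.3,279)),("low R",50,30,(385,312.6)),("stoptop",92,58,(391.5,318.5)),("stoptop",92,58,(300,328.8))):
    q=proj("side",[rk(x,y,z) for y in np.linspace(-130,130,261)]); i=abs(q[:,0]-u).argmin(); print(nm,i-130,q[i],"seen",(u,v))
E
```

```text
low -1 [338.2941058  317.70756817] seen (338.3, 319.4)
high -43 [308.1710074 278.7783801] seen (308.3, 279)
low R 100 [385.12747138 310.85335666] seen (385, 312.6)
stoptop 96 [391.37844138 315.92437801] seen (391.5, 318.5)
stoptop -90 [300.2146737  329.40275397] seen (300, 328.8)
```

{"method": "arm_command", "body": {"gripper": [50,50,50,50,50], "dp": [[-0.1,0,0.2],[-0.1,0,0.6],[0,0,0.8],[0,0,0.8],[0,0,0.6]], "twist": [0,0,0,0,0]}}

```text
time: 24.1
tool_pos: [473.0, 329.4, 72.0]
tcp_rot: [3.14, 0.001, -0.326]
contact_force: [-0.2, -0.1, 0.1]
grip_width: 50.0
finger_force: 0.0
```

{"method": "arm_command", "body": {"gripper": [50,50,0,0,0], "dp": [[0,0,0.3],[0,0,0.1],[0,0,0],[0,0,0],[0,0,0]], "twist": [0,0,0,0,0]}}

```text
time: 24.72
tool_pos: [473.9, 330.2, 64.2]
tcp_rot: [-3.141, -0.001, -0.325]
contact_force: [-0.4, -0.2, -1.4]
grip_width: 24.4
finger_force: 0.0
```

{"method": "arm_command", "body": {"gripper": [0,0,0,0,0], "dp": [[0,0,0],[0,0,0],[0,0,0],[0,0,-0.1],[0,0,-0.2]], "twist": [0,0,0,0,0]}}

```text
time: 25.35
tool_pos: [473.4, 329.9, 70.9]
tcp_rot: [3.141, 0.001, -0.325]
contact_force: [0.8, -0.5, -4.3]
grip_width: 11.9
finger_force: 30.0
```

{"method": "arm_command", "body": {"gripper": [0,0,0,0,0], "dp": [[0,0,-0.5],[0,0,-0.7],[0,0,-0.8],[0,0,-0.8],[0,0,-0.8]], "twist": [0,0,0,0,0]}}

```text
time: 25.98
tool_pos: [473.4, 330.0, 162.5]
tcp_rot: [-3.141, 0.0, -0.325]
contact_force: [0.3, 0.4, -6.3]
grip_width: 11.6
finger_force: 30.0
```

{"method": "arm_command", "body": {"gripper": [0,0,0,0,0], "dp": [[0,0,-0.8],[0,0,-0.5],[0,0,-0.3],[0,0,-0.1],[0,0,0]], "twist": [0,0,0,0,0]}}

```text
time: 26.6
tool_pos: [473.5, 329.9, 203.3]
tcp_rot: [3.141, 0.001, -0.325]
contact_force: [-0.5, -0.9, -6.3]
grip_width: 11.8
finger_force: 30.0
```

```bash
python3 - <<'E'
from h import *
import cv2
s=capture("side")[:,:,::-1].copy(); g=cv2.cvtColor(s,cv2.COLOR_BGR2GRAY).astype(float)
o=get_obs(); p=o["tool_pos"]; piv=np.array(p)-[0,0,18.5]; print(o["time"],p,o["tcp_rot"],o["moment"],o["contact_force"])
ax=np.array([np.cos(-.322),np.sin(-.322),0]); lat=np.array([-ax[1],ax[0],0])
for t in(.36,-.36):  # + : far end (tool +x) down
    X=ax*np.cos(t)-np.array([0,0,np.sin(t)]); Z=ax*np.sin(t)+np.array([0,0,np.cos(t)])
    for e in(1,-1):
        q=proj("side",[piv+X*e*a+lat*b+Z*c for a in(45,72) for b in(-20,20) for c in(-46,-6)])
        m=np.zeros(g.shape,np.uint8); cv2.fillConvexPoly(m,cv2.convexHull(q.astype(np.int32)),1); v=g[m>0]
        print(t,e,"median",np.median(v),"frac bright",(v>90).mean(),q.mean(0).round())
cv2.imwrite("pics/lift_b_raw.png",s)
E
```

```text
26.65 [473.38274715 329.89906916 203.08734608] [ 3.14082924e+00  9.19386919e-04 -3.25110502e-01] [-0.06573827  0.20301095 -0.03489655] [-0.34110431 -0.66129014 -5.63100607]
0.36 1 median 124.0 frac bright 0.7098214285714286 [251. 143.]
0.36 -1 median 135.0 frac bright 0.755656108597285 [212. 131.]
-0.36 1 median 54.0 frac bright 0.09411764705882353 [257. 129.]
-0.36 -1 median 59.0 frac bright 0.44528301886792454 [220. 143.]
```

```bash
python3 -c "
from h import *
plan([(471.8,-261.3,170,-99.2,40)])"
```

```text
dp [[0.05,0.2,0.0],[0.15,0.4,0.05],[0.2,0.55,0.0],[0.25,0.6,0.05],[0.25,0.55,0.05]] twist [0.15,0.25,0.45,0.4,0.45]
dp [[0.3,0.55,0.0],[0.3,0.55,0.05],[0.35,0.55,0.05],[0.3,0.5,0.05],[0.4,0.5,0.0]] twist [0.4,0.45,0.4,0.45,0.4]
dp [[0.35,0.5,0.05],[0.4,0.5,0.05],[0.4,0.45,0.0],[0.45,0.45,0.05],[0.45,0.45,0.05]] twist [0.45,0.4,0.45,0.4,0.45]
dp [[0.45,0.4,0.0],[0.5,0.4,0.05],[0.5,0.35,0.05],[0.5,0.4,0.05],[0.5,0.35,0.0]] twist [0.4,0.45,0.4,0.45,0.4]
dp [[0.55,0.3,0.05],[0.55,0.3,0.05],[0.55,0.3,0.0],[0.55,0.25,0.05],[0.6,0.25,0.05]] twist [0.45,0.4,0.45,0.4,0.45]
dp [[0.55,0.2,0.0],[0.6,0.2,0.05],[0.6,0.2,0.05],[0.6,0.15,0.05],[0.6,0.1,0.0]] twist [0.4,0.45,0.4,0.4,0.45]
dp [[0.6,0.1,0.05],[0.65,0.1,0.05],[0.6,0.05,0.0],[0.65,0.05,0.05],[0.6,0.05,0.05]] twist [0.4,0.45,0.4,0.45,0.4]
dp [[0.65,-0.05,0.0],[0.6,-0.0,0.05],[0.6,-0.05,0.05],[0.45,-0.05,0.0],[0.2,-0.05,0.0]] twist [0.45,0.4,0.45,0.25,0.15]
max 0.65 0.45 end [ 472.1 -261.7  170.6] -99.1 t 26.65
```

{"method": "arm_command", "body": {"gripper": [0,0,0,0,0], "dp": [[0.05,0.2,0],[0.15,0.4,0.05],[0.2,0.55,0],[0.25,0.6,0.05],[0.25,0.55,0.05]], "twist": [0.15,0.25,0.45,0.4,0.45]}}

```text
time: 27.28
tool_pos: [473.1, 266.8, 200.0]
tcp_rot: [-3.142, -0.0, -0.477]
contact_force: [0.8, -0.6, -5.5]
grip_width: 11.9
finger_force: 30.0
```

{"method": "arm_command", "body": {"gripper": [0,0,0,0,0], "dp": [[0.3,0.55,0],[0.3,0.55,0.05],[0.35,0.55,0.05],[0.3,0.5,0.05],[0.4,0.5,0]], "twist": [0.4,0.45,0.4,0.45,0.4]}}

```text
time: 27.9
tool_pos: [473.8, 189.1, 196.1]
tcp_rot: [3.141, 0.0, -0.659]
contact_force: [0.7, -1.5, -5.0]
grip_width: 11.9
finger_force: 30.0
```

{"method": "arm_command", "body": {"gripper": [0,0,0,0,0], "dp": [[0.35,0.5,0.05],[0.4,0.5,0.05],[0.4,0.45,0],[0.45,0.45,0.05],[0.45,0.45,0.05]], "twist": [0.45,0.4,0.45,0.4,0.45]}}

```text
time: 28.52
tool_pos: [472.8, 110.9, 191.2]
tcp_rot: [-3.141, -0.0, -0.847]
contact_force: [0.9, 0.7, -6.2]
grip_width: 11.7
finger_force: 30.0
```

{"method": "arm_command", "body": {"gripper": [0,0,0,0,0], "dp": [[0.45,0.4,0],[0.5,0.4,0.05],[0.5,0.35,0.05],[0.5,0.4,0.05],[0.5,0.35,0]], "twist": [0.4,0.45,0.4,0.45,0.4]}}

```text
time: 29.15
tool_pos: [472.1, 33.4, 187.3]
tcp_rot: [3.141, 0.0, -1.03]
contact_force: [-0.0, 0.3, -5.4]
grip_width: 11.3
finger_force: 30.0
```

{"method": "arm_command", "body": {"gripper": [0,0,0,0,0], "dp": [[0.55,0.3,0.05],[0.55,0.3,0.05],[0.55,0.3,0],[0.55,0.25,0.05],[0.6,0.25,0.05]], "twist": [0.45,0.4,0.45,0.4,0.45]}}

```text
time: 29.78
tool_pos: [472.6, -44.9, 182.4]
tcp_rot: [-3.141, 0.0, -1.218]
contact_force: [-0.0, -0.3, -5.5]
grip_width: 11.6
finger_force: 30.0
```

{"method": "arm_command", "body": {"gripper": [0,0,0,0,0], "dp": [[0.55,0.2,0],[0.6,0.2,0.05],[0.6,0.2,0.05],[0.6,0.15,0.05],[0.6,0.1,0]], "twist": [0.4,0.45,0.4,0.4,0.45]}}

```text
time: 30.4
tool_pos: [472.7, -121.8, 178.5]
tcp_rot: [3.141, 0.0, -1.401]
contact_force: [-0.6, 0.2, -5.8]
grip_width: 12.2
finger_force: 30.0
```

{"method": "arm_command", "body": {"gripper": [0,0,0,0,0], "dp": [[0.6,0.1,0.05],[0.65,0.1,0.05],[0.6,0.05,0],[0.65,0.05,0.05],[0.6,0.05,0.05]], "twist": [0.4,0.45,0.4,0.45,0.4]}}

```text
time: 31.02
tool_pos: [471.8, -199.9, 173.6]
tcp_rot: [-3.141, 0.0, -1.584]
contact_force: [0.2, 0.2, -6.2]
grip_width: 11.7
finger_force: 30.0
```

{"method": "arm_command", "body": {"gripper": [0,0,0,0,0], "dp": [[0.65,-0.05,0],[0.6,0,0.05],[0.6,-0.05,0.05],[0.45,-0.05,0],[0.2,-0.05,0]], "twist": [0.45,0.4,0.45,0.25,0.15]}}

```text
time: 31.65
tool_pos: [472.4, -262.3, 171.1]
tcp_rot: [3.142, 0.0, -1.732]
contact_force: [-0.4, 0.9, -5.6]
grip_width: 11.8
finger_force: 30.0
```

```bash
python3 -c "
from h import *
plan([(471.8,-261.3,128,-99.2,10)])
print(get_obs()['contact_force'])"
```

```text
dp [[-0.0,0.0,0.05],[-0.0,0.0,0.15],[-0.0,0.0,0.25],[-0.0,0.0,0.2],[-0.0,0.0,0.2]] twist [-0.0,-0.0,-0.0,-0.0,-0.0]
dp [[-0.0,0.0,0.25],[-0.05,0.0,0.2],[0.0,0.0,0.2],[0.0,0.05,0.15],[0.0,-0.0,0.1]] twist [-0.0,-0.0,-0.0,-0.0,-0.0]
max 0.25 0.0 end [ 471.3 -260.9  127.4] -99.2 t 31.65
[-0.42936721  0.93645415 -5.56220613]
```

{"method": "arm_command", "body": {"gripper": [0,0,0,0,0], "dp": [[0,0,0.2],[0,0,0.4],[0,0,0.4],[0,0,0.4],[0,0,0.2]], "twist": [0,0,0,0,0]}}

```text
time: 32.28
tool_pos: [472.1, -261.2, 130.2]
tcp_rot: [3.14, 0.001, -1.73]
contact_force: [0.5, -0.5, -5.5]
grip_width: 11.9
finger_force: 30.0
```

{"method": "arm_command", "body": {"gripper": [0,0,0,0,0], "dp": [[0,0,0.1],[0,0,0.1],[0,0,0.1],[0,0,0.05],[0,0,0.05]], "twist": [0,0,0,0,0]}}

```text
time: 32.9
tool_pos: [472.5, -261.6, 121.3]
tcp_rot: [-3.141, -0.0, -1.73]
contact_force: [0.1, 0.5, -4.7]
grip_width: 11.9
finger_force: 30.0
```

{"method": "arm_command", "body": {"gripper": [0,0,0,0,0], "dp": [[0,0,0.05],[0,0,0.05],[0,0,0.05],[0,0,0],[0,0,0]], "twist": [0,0,0,0,0]}}

```text
time: 33.52
tool_pos: [472.5, -261.7, 117.4]
tcp_rot: [-3.141, -0.0, -1.73]
contact_force: [0.2, -0.4, -4.2]
grip_width: 11.5
finger_force: 30.0
```

{"method": "arm_command", "body": {"gripper": [0,0,0,0,0], "dp": [[0,0,0.05],[0,0,0.05],[0,0,0],[0,0,0],[0,0,0]], "twist": [0,0,0,0,0]}}

```text
time: 34.15
tool_pos: [472.4, -261.6, 114.9]
tcp_rot: [3.142, -0.0, -1.73]
contact_force: [-0.4, -0.1, -4.7]
grip_width: 12.0
finger_force: 30.0
```

{"method": "arm_command", "body": {"gripper": [0,0,0,0,0], "dp": [[0,0,0.05],[0,0,0.05],[0,0,0],[0,0,0],[0,0,0]], "twist": [0,0,0,0,0]}}

```text
time: 34.78
tool_pos: [472.5, -261.5, 113.4]
tcp_rot: [-3.141, -0.0, -1.73]
contact_force: [-2.2, 2.2, 6.1]
grip_width: 11.8
finger_force: 30.0
```

{"method": "arm_command", "body": {"gripper": [0,0,40,40,40], "dp": [[0,0,-0.03],[0,0,0],[0,0,0],[0,0,0],[0,0,0]], "twist": [0,0,0,0,0]}}

```text
time: 35.4
tool_pos: [472.4, -261.7, 113.1]
tcp_rot: [-3.142, -0.0, -1.73]
contact_force: [0.4, -0.1, 0.4]
grip_width: 36.8
finger_force: 0.0
```

{"method": "arm_command", "body": {"gripper": [44,44,44,44,44], "dp": [[0,0,0],[0,0,-0.2],[0,0,-0.5],[0,0,-0.8],[0,0,-0.8]], "twist": [0,0,0,0,0]}}

```text
time: 36.02
tool_pos: [472.6, -261.7, 172.2]
tcp_rot: [-3.141, -0.0, -1.73]
contact_force: [-0.0, 0.0, -0.1]
grip_width: 44.0
finger_force: 0.0
```

{"method": "arm_command", "body": {"gripper": [44,44,44,44,44], "dp": [[0,0,-0.8],[-0.3,0,-0.8],[-0.8,0,-0.4],[-1,0,-0.2],[-1,0,0]], "twist": [0,0,0,0,0]}}

```text
time: 36.65
tool_pos: [484.8, -183.4, 226.4]
tcp_rot: [-3.141, 0.0, -1.73]
contact_force: [0.4, -0.1, -1.1]
grip_width: 44.0
finger_force: 0.0
```

{"method": "arm_command", "body": {"gripper": [44,44,44,44,44], "dp": [[-1,0,0],[-1,0,0],[-1,0,0],[-1,0,0],[-0.5,0,0]], "twist": [0,0,0,0,0]}}

```text
time: 37.28
tool_pos: [502.3, -72.0, 225.8]
tcp_rot: [3.141, 0.0, -1.728]
contact_force: [0.0, 0.3, 0.9]
grip_width: 44.1
finger_force: 0.0
```

```bash
python3 - <<'E'
from h import *
import cv2
a=capture("side")[:,:,::-1];b=capture("top")[:,:,::-1]
cv2.imwrite("pics/side_end.png",a);cv2.imwrite("pics/top_end.png",b)
cv2.imwrite("pics/end.png",np.hstack([cv2.resize(a[232:352,275:397],None,fx=3.3,fy=3.3,interpolation=cv2.INTER_CUBIC),cv2.resize(b[160:250,345:435],(396,396),interpolation=cv2.INTER_CUBIC)])[:, :800])
o=get_obs(); print(o["time"],o["tool_pos"])
E
```

```text
37.375 [502.49314992 -72.57414069 225.83485302]
```

View pics/end.png

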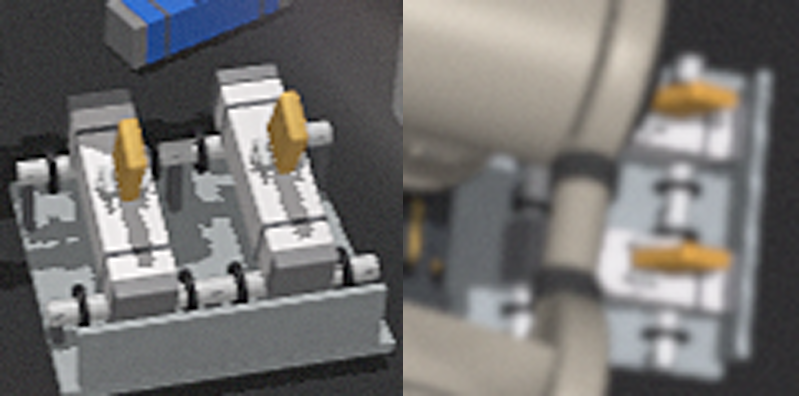

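```bash
python3 - <<'E'
from h import *
import cv2
def rk(x,y,z): return [524.2-.160*x+.987*y,-250.5-.987*x-.160*y,z]
xs=np.arange(60,112,2)
for n,f in(("top","pics/top_end.png"),("side","pics/side_end.png")):
    g=cv2.cvtColor(cv2.imread(f),cv2.COLOR_BGR2GRAY).astype(np.float32)
    for y in(50,-50,0):
        r=[]
        for z in([58] if n=="top" else [58]):
            for x in xs:
                q=proj(n,[rk(x,y+d,z) for d in np.linspace(-10,10,15)]).astype(np.float32)
                r.append(int(cv2.remap(g,q[:,:1],q[:,1:],cv2.INTER_LINEAR).mean()))
        print(n,y,list(zip(xs.tolist(),r)))
# reference: low bar between lanes in top
g=cv2.cvtColor(cv2.imread("pics/top_end.png"),cv2.COLOR_BGR2GRAY).astype(np.float32)
for z,c in((30,50),):
    for y in(0,):
        print("lowbar",[(int(x),int(cv2.remap(g,*[np.float32(v).reshape(-1,1) for v in proj("top",[rk(x,y+d,z) for d in(-8,-4,0,4,8)]).T],cv2.INTER_LINEAR).mean())) for x in range(c-20,c+21,2)])
E
```

```text
top 50 [(60, 169), (62, 172), (64, 187), (66, 201), (68, 209), (70, 215), (72, 217), (74, 210), (76, 187), (78, 162), (80, 140), (82, 129), (84, 121), (86, 113), (88, 108), (90, 117), (92, 133), (94, 151), (96, 152), (98, 135), (100, 108), (102, 78), (104, 59), (106, 49), (108, 47), (110, 46)]
top -50 [(60, 181), (62, 166), (64, 159), (66, 167), (68, 186), (70, 201), (72, 211), (74, 216), (76, 216), (78, 201), (80, 177), (82, 152), (84, 137), (86, 128), (88, 125), (90, 129), (92, 142), (94, 153), (96, 152), (98, 130), (100, 102), (102, 73), (104, 57), (106, 49), (108, 46), (110, 46)]
top 0 [(60, 167), (62, 171), (64, 175), (66, 177), (68, 177), (70, 178), (72, 177), (74, 171), (76, 160), (78, 141), (80, 120), (82, 106), (84, 97), (86, 96), (88, 101), (90, 113), (92, 132), (94, 144), (96, 144), (98, 124), (100, 96), (102, 71), (104, 54), (106, 48), (108, 47), (110, 46)]
side 50 [(60, 145), (62, 146), (64, 148), (66, 150), (68, 152), (70, 139), (72, 105), (74, 83), (76, 82), (78, 83), (80, 84), (82, 84), (84, 84), (86, 84), (88, 83), (90, 82), (92, 77), (94, 100), (96, 160), (98, 183),
[... 201 characters left out ...]
 (82, 83), (84, 85), (86, 85), (88, 85), (90, 82), (92, 76), (94, 96), (96, 155), (98, 183), (100, 163), (102, 118), (104, 108), (106, 109), (108, 109), (110, 110)]
side 0 [(60, 165), (62, 150), (64, 135), (66, 128), (68, 120), (70, 130), (72, 157), (74, 176), (76, 179), (78, 170), (80, 162), (82, 139), (84, 120), (86, 111), (88, 103), (90, 97), (92, 76), (94, 87), (96, 160), (98, 184), (100, 164), (102, 117), (104, 108), (106, 108), (108, 109), (110, 110)]
lowbar [(30, 180), (32, 179), (34, 178), (36, 175), (38, 167), (40, 155), (42, 141), (44, 133), (46, 138), (48, 156), (50, 178), (52, 196), (54, 205), (56, 203), (58, 195), (60, 179), (62, 169), (64, 164), (66, 165), (68, 168), (70, 171)]
```

```bash
python3 -c "
from plant import *
print(close_job())"
```

```text
the job is handed in; nothing more can be done
None
```

I laid both cases in their own lanes, heavy end down at the stop, let go of each, and handed the job in at about 37 s. From the last pictures case_a sits about 2–5 mm up the slope from midway and case_b within about 4 mm of it. I never sent the arm near the bystanders. Bar forces could not be read, and the hand-in returned no verdict.

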